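# Turn the cup warmer up to its mark and start it

## Task

The cup of tea is on the electric cup warmer. With a fingertip resting lightly on the flat face of the big knurled dial, stroke the dial round clockwise (seen from above), without gripping it, until it clicks into the detent where its white pointer line faces the one long, broad mark on the housing; then, and not before, press the small round start button fully down and let it come up again. Leave the cup standing on its plate and do not disturb the other things about.

Things in the scene. Friction and masses are not known exactly. Their poses are not given: they have to be found in the camera images.
- warmer: Fixed grey box 126 (x) by 280 (y) by 46 mm high. Origin: centre of its underside; x points to its back, y to its left end, with the steel warming plate (104 mm) and the cup. On its right half is the dial (axis at x 0, y -45 mm), near the front right corner the start button. Five flat white marks ring the dial 40 degrees apart: four short thin ones, one long broad one straight behind its axis.
- long_mark (a point): Centre of the long broad white mark (13 by 5 mm, flat), 54.5 mm from the dial axis in the warmer's +x direction.
- dial_top (a point): Centre of the flat top of the dial, a dark disc 90 mm across, knurled at the edge, 11 mm proud of the housing, top 57 mm above the worktop. Axis upright. It is sprung: it sinks up to 8 mm (about 1 N to start, 5 N at 5 mm, 7 N at the bottom). Its face grips well: a finger bearing on it 30 mm from the axis with 4 to 6 N and moved along the circle takes it along by friction.
- pointer_end (a point): Outer end of the white pointer line on the dial's top face, 40.5 mm from its axis; it turns with the dial.
- dial (a joint): Angle of the dial, rad, growing clockwise from above. Detents every 0.698 rad (40 degrees): -1.396, -0.698, 0, 0.698, 1.396; at 0 the pointer faces the long mark. It starts one or two clicks short of 0. Leaving a detent takes about 0.05 N m; past half way it snaps into the next by itself when let go.
- start_top (a point): Centre of the top of the start button, a dark round push button 24 mm across in a low round grey collar on the warmer's top; a spring returns it. Pressed straight down it travels 6 mm, fully down at 5 N.
- start (a joint): How far the start button is pressed, m: 0 up, 0.006 fully down.
- tea_cup: Green and white cup, loose, 56 mm high, about 96 mm wide, its handle pointing roughly to the warmer's left end; stands upright on the warming plate, 48 mm above the worktop. Origin: centre of its underside, z up.
- katori_2: Bystander: empty steel bowl, 92 mm wide, 36 mm high, loose. Origin: centre of its underside.
- spice_jar_2: Bystander: small spice jar with black cap, 41 mm wide, 105 mm high, loose. Origin: centre of its underside.
- tumbler_b: Bystander: steel tumbler, 68 mm wide, 92 mm high, loose. Origin: centre of its underside.
- onion_a: Bystander: brown onion, 78 mm wide, 85 mm high, loose. Origin: centre of its underside.
- matchbox: Bystander: matchbox, 36 by 54 by 15 mm, loose. Origin: centre of its underside.
- teaspoon_a: Bystander: steel teaspoon lying on the worktop, 130 by 27 by 11 mm, loose. Origin: centre of its underside.
- plate_center (a point): Centre of the top of the round steel warming plate, 48 mm above the worktop, 83 mm from the warmer's origin along its +y.

How it is judged:
By the outcome, as a careful person would: the job done as asked, in the order asked, and still so for the second after the job is handed in, with the robot touching nothing.
It also fails if it takes over 48 s, if anything falls off the work surface, if the arm or the gripper's body presses on something with over 40 N, if the wrist force passes 120 N, or if a joint passes its speed limit or range.

## Robot

A 7-joint arm with a two-finger parallel gripper is mounted at the origin on a cart in front of the work surface, level with it; the furniture and walls round the work are solid. World frame = base frame: x ahead of the robot, y to its left, z up, the work surface at z = 0. Lengths are in m, angles in rad, forces in N, time in s.
With the tool pointing down it reaches from about 0.425 to 1.025 m from the base axis. Payload 3.6 kg.
Tool frame: the origin (TCP) lies on the centre line of the jaws, within the pads' length; the fingertips stand 22 mm ahead of it and the grasp point (between the pads) lies 3 mm ahead of it (tcp_to_tips is the distance from the TCP to the fingertips, in m); z points along the fingers, y is the line along which they close (so a half turn about z gives the same grasp; the last joint's range is limited). The gripper opens to 85 mm and grips with 20 to 120 N. Pads are 22 mm wide; open, the fingers measure 114 mm over their backs; the gripper's body (76 mm by 85 mm) begins 54 mm behind the grasp point. The pads swing forward as they close: fully open they stand 13 mm farther back than shut.
Start: joints at [-1.44, 0.591, 0.048, 1.609, -0.033, 0.943, -0.034], TCP at [0.161, 0.707, 0.253] pointing down, gripper open.
Joint ranges: [-2.69, 2.69], [-0.47, 2.24], [-1.27, 1.36], [0.19, 2.51], [-1.53, 4.68], [0.08, 2.07], [-3.09, 3.09]. Speed limits (rad/s): [2.57, 2.57, 3.14, 3.14, 3.14, 3.14, 3.14].

## Interface

Orientations are given as [roll, pitch, yaw] about the fixed x, y, z axes, in that order (R = Rz(yaw) Ry(pitch) Rx(roll)).
In Python, from cell import * gives the robot as it stands. The module is installed in compiled form; this text tells all that it offers.
- The arm moves only by the tool carry_out, never from a script. Its argument "moves" is a list of rows, each a list of 3 entries, a list of its own where there are three numbers: the turn, a rotation vector about the world's x, y, z in degrees, then the shift along the world's x, y, z in mm, then the gripper's target within -1 to 1 (shut at 1, half-way at 0, fully open at -1). A call has 1 to 8 rows; each row shifts and turns the commanded pose from where the row before left it; what a row does not reach is not made up. A row lasts 1/10 s, in which the tool goes at most 50 mm and 8.59 degrees, less where a joint would pass 70% of its speed; a pose out of reach is approached as far as the arm can. A call with a gripper value outside its range is refused whole. The fingers move at their own pace and stop on an object; "squeeze" is the grip in N (left out, the last holds). Time passes only in rows, so rows that do not move let the fingers close. It gives the time, the measured TCP pose, the force, the opening and the grip force at its end, in the units of the state.
- observe(): the state, without advancing time (a new reading comes with each control period).
- read_camera(name): name is "side" or "top" or "wrist"; returns a dict with "image" (480x640x3 uint8, blue, green, red), "intrinsics" (3x3 intrinsics, pixels), "world_to_cam" (4x4, takes a point from world to camera coordinates); the wrist camera has in their place "hand_eye" (4x4, takes a point from camera to tool coordinates, whose origin is the TCP and whose axes are the flange's). Camera axes: x right, y down, z forward; pixel columns grow to the right and rows downward; lengths in m; the calibration is good to about 2 mm. A picture is of the moment at which its call begins: read the wrist's pose just before it. There is no depth.
- job_done(): hands the job in; it is judged then, once.
The state is a dict: "t": time; "joint_positions": joint angles; "joint_velocities": joint speeds; "effort": joint torques, N m; "tcp_pos": TCP position; "orientation": TCP orientation; "force": force on the tool from outside, world axes, zero at the start; "ft_torque": the same for the moment, N m; "gripper_width": finger opening in m; "finger_force": force on a finger pad.
Only numpy, scipy, OpenCV 4.12 (cv2) and the standard library are available. Lean on these libraries where they do the work, as an engineer would, in place of code of your own. Each camera call takes 0.05 s, during which the arm holds its last target. There are 200 camera calls.

## Working session

There is one attempt and no reset: what is moved stays moved. The work goes in short steps, Python scripts to look and compute and a tool call to move; the robot and the scene stay as the last step left them, time stands still between calls to the robot, and variables do not carry over. Pictures are saved under pics/ and viewed, at most 10 in all, crops included, and the job is handed in when it is done.

Besides the shell and the picture viewer there is one more tool, called after "Emit:" as name(argument=value, ...) on one line, values as JSON. carry_out: Moves the arm, as the interface text tells. Its arguments: {"type":"object","properties":{"moves":{"type":"array","items":{"type":"array"}},"squeeze":{"type":"number"}},"required":["moves"]}

```bash
mkdir -p pics; python3 - <<'E'
from cell import *
import cv2,numpy as np
s=observe();print(s)
for n in("top","side"):
    c=read_camera(n);cv2.imwrite(f"pics/{n}0.png",c["image"]);np.savez(f"{n}.npz",K=c["intrinsics"],T=c["world_to_cam"]);print(c["intrinsics"],c["world_to_cam"])
E
```

```text
{'t': 0.0, 'joint_positions': array([-1.44047594,  0.59209235,  0.04824701,  1.6098593 , -0.03330677,
        0.94268001, -0.03371263]), 'joint_velocities': array([-4.10576711e-05, -2.68873048e-04, -2.87572985e-04,  1.71322822e-03,
        2.92527159e-04, -6.60116491e-04,  2.46085550e-03]), 'effort': array([-5.08890334e-04, -5.48698890e+01,  1.54644560e+00, -1.98122978e+01,
        9.41928680e-03,  8.75598053e-03, -4.98363804e-06]), 'tcp_pos': array([0.16070078, 0.70615427, 0.25214496]), 'orientation': array([-3.13935899e+00,  9.05727588e-05,  2.91787917e+00]), 'force': array([0.16982269, 0.38789515, 0.50315927]), 'ft_torque': array([ 0.0246327 ,  0.00329981, -0.01440543]), 'finger_force': 0.0, 'gripper_width': 0.08549524819915609}
[[472.84538596   0.         311.07807608]
 [  0.         472.84538596 237.13326409]
 [  0.           0.           1.        ]] [[ 0.0238896  -0.9997059   0.00417139 -0.05218899]
 [-0.99784804 -0.02409965 -0.06097952  0.6124667 ]
 [ 0.06106211 -0.00270564 -0.9981303   1.15291918]
 [ 0.          0.          0.          1.        ]]
[[446.18119668   0.         326.31640069]
 [  0.         446.18119668 237.8747347 ]
 [  0.           0.           1.        ]] [[-0.9995974  -0.02374516 -0.01553068  0.61504983]
 [-0.00960489  0.79824545 -0.60225572  0.09136664]
 [ 0.02669795 -0.60186408 -0.79815215  1.13689336]
 [ 0.          0.          0.          1.        ]]
```

View pics/top0.png

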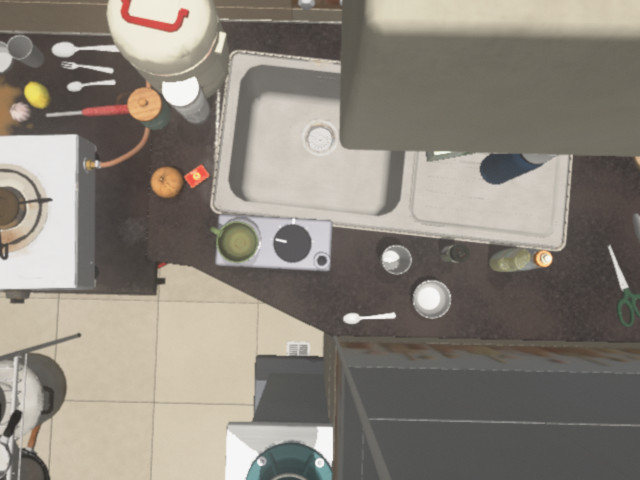

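View pics/side0.png

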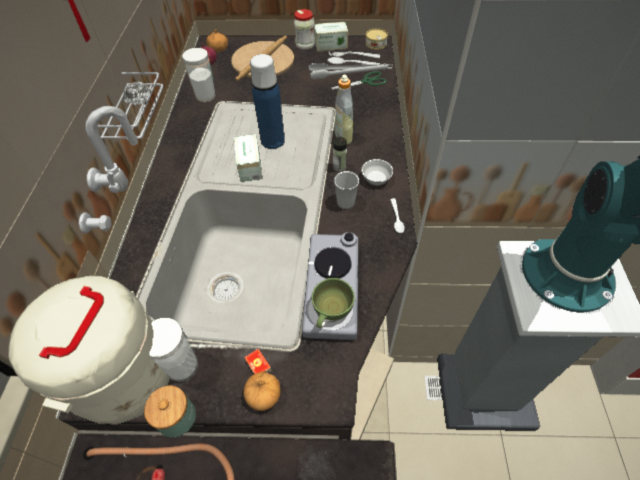

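```bash
cat > h.py <<'E'
import cv2,numpy as np
def cam(n):
    d=np.load(n+".npz");return d["K"],d["T"]
def ray(K,T,uv,z):
    d=np.linalg.inv(K)@np.array([uv[0],uv[1],1.]);R=T[:3,:3];c=-R.T@T[:3,3];w=R.T@d
    return c+w*(z-c[2])/w[2]
E
python3 - <<'E'
from h import *
for n,(x0,y0,x1,y1) in {"top":(205,205,345,280),"side":(295,225,370,345)}.items():
    im=cv2.imread(f"pics/{n}0.png");K,T=cam(n)
    g=im.max(2)[y0:y1,x0:x1];m=(g<60).astype(np.uint8)
    for c in cv2.findContours(m,0,1)[0]:
        if 40<cv2.contourArea(c)<3000:
            e=cv2.fitEllipse(c);p=np.array(e[0])+[x0,y0];print(n,p.round(1),np.round(e[1],1),ray(K,T,p,.057).round(4))
t=cv2.imread("pics/top0.png")[210:275,205:340];s=cv2.imread("pics/side0.png")[230:345,290:375]
a=cv2.resize(t,None,fx=3.9,fy=3.9,interpolation=cv2.INTER_CUBIC);b=cv2.resize(s,None,fx=2.9,fy=2.9,interpolation=cv2.INTER_CUBIC)
o=np.zeros((340,800,3),np.uint8);o[:a.shape[0],:a.shape[1]]=a;o[:b.shape[0],540:540+b.shape[1]]=b
cv2.imwrite("pics/crop.png",o)
E
```

```text
side [322.6 340.3] [ 7.8 55.4] [0.6174 0.217  0.057 ]
side [332.3 263.1] [29.2 35. ] [0.5994 0.0137 0.057 ]
side [363.7 284.1] [11.4 79.8] [0.5238 0.0727 0.057 ]
```

View pics/crop.png

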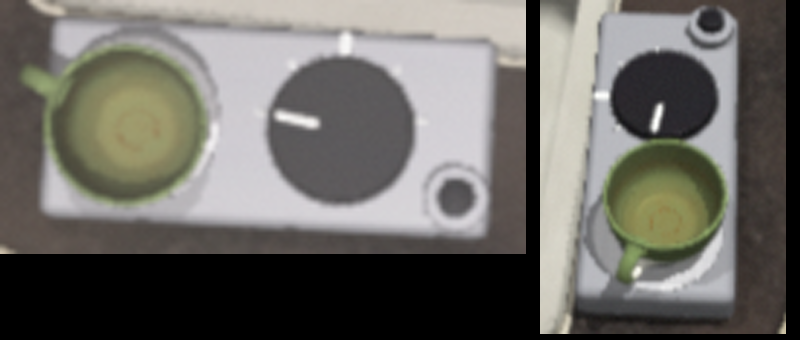

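```bash
python3 - <<'E'
from h import *
K,T=cam("top");f=lambda u,v,z:ray(K,T,(u/3.9+205,v/3.9+210),z)
d=f(340,130,.057);m=f(346,43,.046);p=f(276,116,.057);b=f(457,198,.055)
print(d,m,p,b);a=lambda q:np.degrees(np.arctan2(*(q-d)[1::-1]))
print(a(m),a(p),a(b),np.linalg.norm((m-d)[:2]),np.linalg.norm((b-d)[:2]))
K,T=cam("side");print(ray(K,T,(540/1+0,0),.05)*0, ray(K,T,((664-540)/2.9+290,95/2.9+230),.057), ray(K,T,((711-540)/2.9+290,20/2.9+230),.055))
E
```

```text
[0.59524267 0.00752873 0.057     ] [0.64998665 0.00563187 0.046     ] [0.60290132 0.04704891 0.057     ] [ 0.55529111 -0.06529254  0.055     ]
-1.9844892916208319 79.03254813317321 -118.75027215712123 0.05477682782018338 0.08306060534300296
[-0. -0.  0.] [0.59822714 0.0125831  0.057     ] [ 0.55770911 -0.06941009  0.055     ]
```

Emit:
carry_out(moves=[[[0, 0, -4.8], [23, -44, 3], 1], [[0, 0, -4.8], [23, -44, 3], 1], [[0, 0, -4.8], [23, -44, 3], 1], [[0, 0, -4.8], [23, -44, 3], 1], [[0, 0, -4.8], [23, -44, 3], 1], [[0, 0, -4.8], [23, -44, 3], 1], [[0, 0, -4.8], [23, -44, 3], 1], [[0, 0, -4.8], [23, -44, 3], 1]], squeeze=20)

```text
t: 0.9
tcp_pos: [0.3453, 0.3528, 0.2773]
orientation: [-3.141, 0.0, 2.244]
force: [1.2, 1.8, 0.1]
gripper_width: 0.0002
finger_force: 0.0
```

Emit:
carry_out(moves=[[[0, 0, -4.8], [23, -44, 0], 1], [[0, 0, -4.8], [23, -44, 0], 1], [[0, 0, -4.8], [23, -44, 0], 1], [[0, 0, -4.8], [23, -44, 0], 1], [[0, 0, -4.8], [23, -44, 0], 1], [[0, 0, -4.8], [23, -44, 0], 1], [[0, 0, -4.8], [23, -44, 0], 1], [[0, 0, -4.8], [23, -44, 0], 1]])

```text
t: 1.7
tcp_pos: [0.5292, 0.0012, 0.2772]
orientation: [-3.141, -0.0, 1.574]
force: [1.6, 0.7, 0.2]
gripper_width: 0.0003
finger_force: 0.0
```

```bash
cat >> h.py <<'E'
def wrist(name):
    from cell import observe,read_camera
    from scipy.spatial.transform import Rotation as Ro
    s=observe();c=read_camera("wrist");cv2.imwrite(name,c["image"])
    W=np.eye(4);W[:3,:3]=Ro.from_euler("xyz",s["orientation"]).as_matrix();W[:3,3]=s["tcp_pos"]
    T=np.linalg.inv(W@c["hand_eye"]);np.savez("wrist.npz",K=c["intrinsics"],T=T)
    print(s["t"],s["tcp_pos"],s["orientation"],s["force"],s["joint_positions"].round(2));return c,T,s
E
python3 - <<'E'
from h import *
c,T,s=wrist("pics/w1.png");print(c["hand_eye"].round(3),c["intrinsics"])
E
```

```text
1.7 [0.52921713 0.00122434 0.27717096] [-3.14125947e+00 -3.29105781e-04  1.57428353e+00] [1.55664972 0.71310366 0.16292777] [-0.51  0.35  0.55  2.04 -0.25  0.81  0.19]
[[ 0.001 -0.955 -0.296  0.076]
 [ 1.     0.     0.001  0.   ]
 [-0.001 -0.296  0.955 -0.12 ]
 [ 0.     0.     0.     1.   ]] [[349.1495079    0.         318.45418282]
 [  0.         349.1495079  237.08259216]
 [  0.           0.           1.        ]]
```

View pics/w1.png

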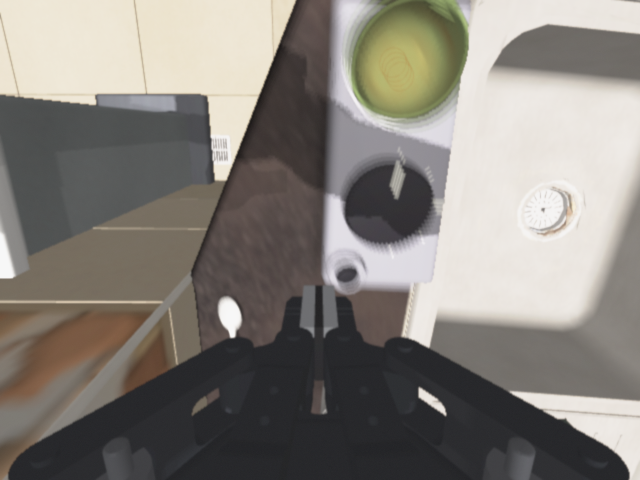

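```bash
python3 - <<'E'
from h import *
from cell import read_camera
for i in range(4): read_camera("wrist")
c,T,s=wrist("pics/w2.png")
cv2.imwrite("pics/w2c.png",cv2.resize(c["image"][130:350,270:490],None,fx=2.7,fy=2.7,interpolation=cv2.INTER_CUBIC))
E
```

```text
1.95 [0.5283089  0.00319071 0.27680291] [-3.14002242e+00 -3.29799462e-04  1.57735071e+00] [-0.57342481 -0.00814507 -0.34480183] [-0.51  0.35  0.55  2.04 -0.25  0.81  0.19]
```

View pics/w2c.png

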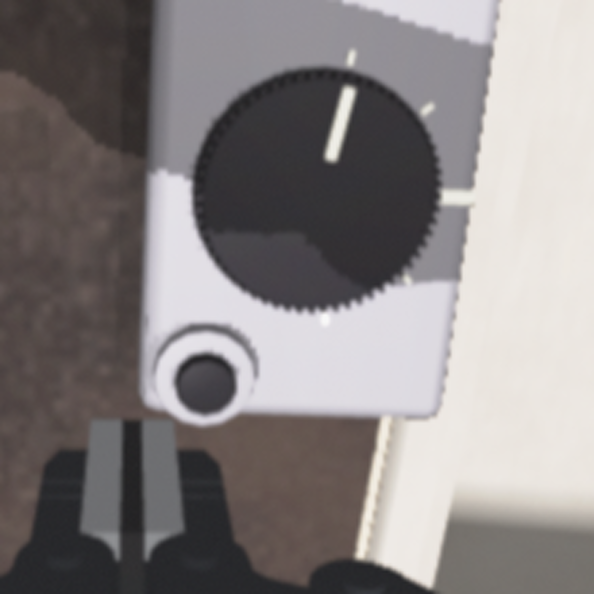

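```bash
python3 - <<'E'
from h import *
K,T=cam("wrist");f=lambda u,v,z:ray(K,T,(u/2.7+270,v/2.7+130),z)
d=f(318,190,.057);m=f(458,197,.046);p=f(352,88,.057);b=f(206,384,.055)
print(d,m,p,b);a=lambda q:np.degrees(np.arctan2(*(q-d)[1::-1]))
print(a(m),a(p),a(b),np.linalg.norm((m-d)[:2]),np.linalg.norm((p-d)[:2]),np.linalg.norm((b-d)[:2]))
E
```

```text
[0.59686876 0.01167893 0.057     ] [0.65225474 0.00721066 0.046     ] [0.60650039 0.04840041 0.057     ] [ 0.55842454 -0.0661716   0.055     ]
-4.612353807763033 75.30301769399915 -116.28112047433993 0.0555659347377794 0.03796360785311428 0.0868254724140685
```

Emit:
carry_out(moves=[[[0, 0, 0], [18, 5, -33], 1], [[0, 0, 0], [18, 5, -33], 1], [[0, 0, 0], [18, 5, -33], 1], [[0, 0, 0], [18, 5, -33], 1], [[0, 0, 0], [18, 5, -33], 1], [[0, 0, 0], [0, 0, -10], 1], [[0, 0, 0], [0, 0, -10], 1], [[0, 0, 0], [0, 0, 0], 1]])

```text
t: 2.8
tcp_pos: [0.6171, 0.0285, 0.0918]
orientation: [-3.139, -0.0, 1.578]
force: [-0.0, -0.2, -0.0]
gripper_width: -0.0001
finger_force: 0.0
```

Emit:
carry_out(moves=[[[0, 0, 0], [0, 0, 0], 1], [[0, 0, 0], [0, 0, 0], 1]])

```text
t: 3.0
tcp_pos: [0.6191, 0.0277, 0.0938]
orientation: [3.14, -0.0, 1.577]
force: [0.4, -0.8, 0.4]
gripper_width: -0.0004
finger_force: 0.0
```

Emit:
carry_out(moves=[[[0, 0, 0], [0, 0, -5], 1], [[0, 0, 0], [0, 0, -5], 1], [[0, 0, 0], [0, 0, -4], 1], [[0, 0, 0], [0, 0, 0], 1]])

```text
t: 3.4
tcp_pos: [0.6188, 0.028, 0.0778]
orientation: [-3.141, -0.0, 1.577]
force: [-0.1, 0.2, 0.1]
gripper_width: -0.0003
finger_force: 0.1
```

Emit:
carry_out(moves=[[[0, 0, 0], [0, 0, -2], 1], [[0, 0, 0], [0, 0, 0], 1]])

```text
t: 3.6
tcp_pos: [0.6188, 0.028, 0.0762]
orientation: [-3.141, -0.0, 1.577]
force: [-0.9, 1.0, 3.9]
gripper_width: 0.0003
finger_force: 1.6
```

Emit:
carry_out(moves=[[[0, 0, 0], [0, 0, -1.5], 1], [[0, 0, 0], [0, 0, 0], 1]])

```text
t: 3.8
tcp_pos: [0.6188, 0.028, 0.0749]
orientation: [-3.141, -0.0, 1.577]
force: [-1.2, 0.6, 4.3]
gripper_width: 0.0001
finger_force: 2.3
```

Emit:
carry_out(moves=[[[0, 0, 0], [0, 0, -1], 1], [[0, 0, -8], [2.2, -3.2, 0], 1], [[0, 0, -8], [1.7, -3.5, 0], 1], [[0, 0, -8], [1.2, -3.7, 0], 1], [[0, 0, -8], [0.7, -3.8, 0], 1], [[0, 0, -8], [0.1, -3.8, 0], 1], [[0, 0, 0], [0, 0, 0], 1]])

```text
t: 4.5
tcp_pos: [0.6259, 0.0094, 0.0741]
orientation: [3.139, -0.0, 0.879]
force: [0.2, -1.4, 4.2]
gripper_width: 0.0002
finger_force: 1.9
```

```bash
python3 - <<'E'
from h import *
from cell import read_camera
c,T,s=wrist("pics/w3.png")
t=read_camera("top")["image"]
a=cv2.resize(t[210:275,260:340],None,fx=4,fy=4,interpolation=cv2.INTER_CUBIC);o=np.zeros((480,800,3),np.uint8)
o[:, :480]=c["image"][:, 80:560];o[:260,480:800]=a;cv2.imwrite("pics/w3c.png",o)
E
```

```text
4.5 [0.6258989  0.00942698 0.07409849] [ 3.13899244e+00 -2.11577572e-04  8.78943172e-01] [ 0.15604121 -1.44406212  4.22307586] [-0.44  0.78  0.53  1.96 -0.69  0.59 -0.14]
```

View pics/w3c.png

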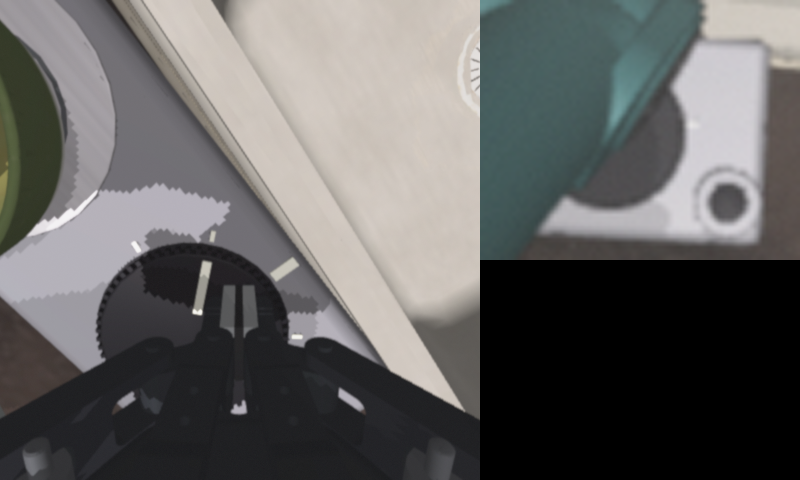

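Emit:
carry_out(moves=[[[0, 0, -8], [-0.4, -3.8, 0], 1], [[0, 0, -8], [-0.9, -3.7, 0], 1], [[0, 0, -8], [-1.4, -3.6, 0], 1], [[0, 0, -8], [-1.9, -3.3, 0], 1], [[0, 0, -8], [-2.4, -3, 0], 1], [[0, 0, 0], [0, 0, 0], 1]])

```text
t: 5.2
tcp_pos: [0.6185, -0.009, 0.0742]
orientation: [3.139, -0.001, 0.182]
force: [1.7, -1.7, 4.6]
gripper_width: -0.0
finger_force: 2.5
```

Emit:
carry_out(moves=[[[0, 0, 0], [0, 0, 10], 1], [[0, 0, 0], [0, 0, 30], 1], [[0, 0, 8], [-15, -8, 35], 1], [[0, 0, 8], [-25, -10, 35], 1], [[0, 0, 8], [-25, -10, 35], 1], [[0, 0, 8], [-20, -10, 10], 1], [[0, 0, 8], [0, 0, 0], 1], [[0, 0, 0], [0, 0, 0], 1]])

```text
t: 6.0
tcp_pos: [0.5315, -0.045, 0.2295]
orientation: [-3.14, -0.002, 0.882]
force: [1.1, 0.0, -0.1]
gripper_width: 0.0006
finger_force: 0.0
```

Emit:
carry_out(moves=[[[0, 0, 8], [0, 0, 0], 1], [[0, 0, 8], [0, 0, 0], 1], [[0, 0, 8], [0, 0, 0], 1], [[0, 0, 8], [0, 0, 0], 1], [[0, 0, 8], [0, 0, 0], 1], [[0, 0, 0], [0, 0, 0], 1], [[0, 0, 0], [0, 0, 0], 1]])

```text
t: 6.7
tcp_pos: [0.5326, -0.045, 0.2284]
orientation: [-3.14, -0.0, 1.575]
force: [-0.3, 0.4, -0.2]
gripper_width: 0.0002
finger_force: 0.0
```

```bash
python3 - <<'E'
from h import *
c,T,s=wrist("pics/w4.png")
E
```

```text
6.7 [ 0.53261362 -0.04496242  0.22835565] [-3.14026554e+00 -3.27582958e-04  1.57473596e+00] [-0.3088793   0.36405447 -0.23528267] [-0.41  0.44  0.55  2.08 -0.34  0.72  0.36]
```

View pics/w4.png

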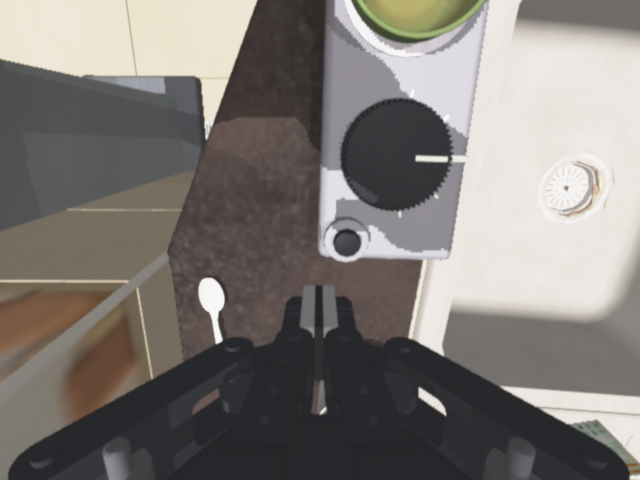

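```bash
python3 - <<'E'
from h import *
K,T=cam("wrist")
im=cv2.imread("pics/w4.png");g=im.max(2)[220:265,325:370];m=(g<95).astype(np.uint8)
for c in cv2.findContours(m,0,1)[0]:
    if cv2.contourArea(c)>100: print(cv2.minEnclosingCircle(c))
for z in(.05,.055,.06):print(ray(K,T,(347,242),z))
print(ray(K,T,(397,154),.057))
E
```

```text
((21.5, 21.80434799194336), 13.475730895996094)
[ 0.55860316 -0.0666108   0.05      ]
[ 0.55816835 -0.06498483  0.055     ]
[ 0.55773353 -0.06335886  0.06      ]
[0.5965689  0.01124813 0.057     ]
```

Emit:
carry_out(moves=[[[0, 0, 0], [12, -10, -40], 1], [[0, 0, 0], [13, -10, -40], 1], [[0, 0, 0], [0, 0, -40], 1], [[0, 0, 0], [0, 0, -18], 1], [[0, 0, 0], [0, 0, 0], 1], [[0, 0, 0], [0, 0, 0], 1]])

```text
t: 7.35
tcp_pos: [0.5573, -0.0655, 0.0908]
orientation: [-3.14, 0.0, 1.576]
force: [-0.0, -0.5, -0.1]
gripper_width: 0.0001
finger_force: 0.0
```

Emit:
carry_out(moves=[[[0, 0, 0], [0, 0, -4], 1], [[0, 0, 0], [0, 0, -3], 1], [[0, 0, 0], [0, 0, 0], 1]])

```text
t: 7.65
tcp_pos: [0.5587, -0.0656, 0.0848]
orientation: [3.139, 0.0, 1.577]
force: [0.3, -0.6, 4.1]
gripper_width: -0.0001
finger_force: 2.2
```

Emit:
carry_out(moves=[[[0, 0, 0], [0, 0, -2], 1], [[0, 0, 0], [0, 0, 0], 1]])

```text
t: 7.85
tcp_pos: [0.5588, -0.0657, 0.0839]
orientation: [3.139, -0.001, 1.577]
force: [-2.9, 0.8, 15.9]
gripper_width: 0.0
finger_force: 7.5
```

Emit:
carry_out(moves=[[[0, 0, 0], [0, 0, -1], 1], [[0, 0, 0], [0, 0, 0], 1], [[0, 0, 0], [0, 0, 0], 1]])

```text
t: 8.15
tcp_pos: [0.5588, -0.0657, 0.0838]
orientation: [3.139, -0.001, 1.577]
force: [-4.6, 0.6, 22.0]
gripper_width: -0.0004
finger_force: 11.1
```

Emit:
carry_out(moves=[[[0, 0, 0], [0, 0, 4], 1], [[0, 0, 0], [0, 0, 0], 1]])

```text
t: 8.35
tcp_pos: [0.5587, -0.0656, 0.0862]
orientation: [3.139, 0.0, 1.577]
force: [0.1, -1.1, 3.4]
gripper_width: -0.0
finger_force: 1.8
```

Emit:
carry_out(moves=[[[0, 0, 0], [0, 0, 2], 1], [[0, 0, 0], [0, 0, 0], 1]])

```text
t: 8.55
tcp_pos: [0.5587, -0.0656, 0.0873]
orientation: [3.14, 0.001, 1.577]
force: [0.5, -0.2, 3.0]
gripper_width: 0.0002
finger_force: 1.5
```

Emit:
carry_out(moves=[[[0, 0, 0], [0, 0, 2], 1], [[0, 0, 0], [0, 0, 0], 1]])

```text
t: 8.75
tcp_pos: [0.5586, -0.0656, 0.089]
orientation: [3.14, 0.0, 1.577]
force: [2.2, -0.7, 1.5]
gripper_width: 0.0
finger_force: 1.0
```

Emit:
carry_out(moves=[[[0, 0, 0], [0, 0, 10], 1], [[0, 0, 0], [0, 0, 40], 1], [[0, 0, 0], [-13, 10, 40], 1], [[0, 0, 0], [-12, 10, 40], 1], [[0, 0, 0], [0, 0, 10], 1], [[0, 0, 0], [0, 0, 0], 1], [[0, 0, 0], [0, 0, 0], 1], [[0, 0, 0], [0, 0, 0], 1]])

```text
t: 9.55
tcp_pos: [0.5319, -0.0455, 0.2273]
orientation: [-3.138, 0.0, 1.577]
force: [0.1, 0.7, -0.0]
gripper_width: 0.0002
finger_force: 0.0
```

```bash
python3 - <<'E'
from h import *
c,T,s=wrist("pics/w5.png")
E
```

```text
9.55 [ 0.53187969 -0.04551831  0.2272775 ] [-3.13835625e+00  2.85389435e-04  1.57713723e+00] [ 0.06442876  0.69515223 -0.01383453] [-0.42  0.44  0.56  2.08 -0.35  0.72  0.38]
```

View pics/w5.png

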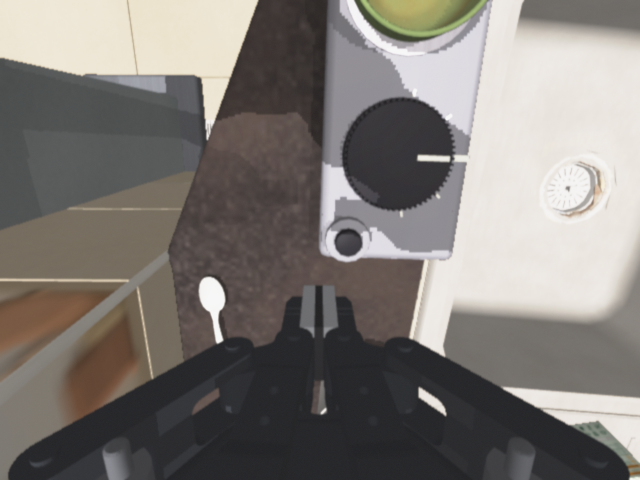

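The pointer (418–453, 158) is in line with the long mark (453–468, 158). The button at (348, 242) is back up, and the cup is still on its plate.

```bash
python3 -c "
from cell import *
print(job_done())"
```

```text
the job is handed in; nothing more can be done
None
```

The dial was stroked two clicks clockwise to the long mark, the start button was then pressed fully down and let up again, and the job is handed in with the cup still on its plate.

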